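# Drop a decaf capsule from the lever dispenser

### The arm

A 7-joint arm with a two-finger parallel gripper is mounted at the origin on the work surface. World frame = base frame: x ahead of the robot, y to its left, z up, the work surface at z = 0. Lengths are in m, angles in rad, forces in N, time in s.
With the tool pointing down it reaches from about 0.4 to 0.875 m from the base axis. Payload 19.3 kg.
Tool frame: the origin (TCP) lies at the very end of the fingers, on their centre line; the grasp point (between the pads) lies 19 mm behind it; z points along the fingers, y is the direction in which the jaws open and shut (so a half turn about z gives the same grasp; the last joint's range is limited). The gripper opens to 85 mm and grips with 20 to 120 N. Pads are 22 mm wide; open, the fingers measure 114 mm over their backs; the gripper's body (76 mm by 85 mm) begins 54 mm behind the grasp point. The pads swing forward as they close: fully open they stand 13 mm farther back than shut.
Start: joints at [1.098, 0.521, -0.036, 1.599, 0.021, 1.021, -0.113], TCP at [0.245, -0.575, 0.231] pointing down, gripper open.
Joint ranges: [-2.91, 2.91], [-0.3, 2.13], [-1.5, 1.42], [0.17, 2.43], [-1.26, 4.41], [0.16, 1.93], [-2.52, 2.52]. Speed limits (rad/s): [1.89, 1.89, 2.39, 2.39, 3.01, 3.01, 3.01].

### API

Orientations are given as [roll, pitch, yaw] about the fixed x, y, z axes, in that order (R = Rz(yaw) Ry(pitch) Rx(roll)).
In Python, from workcell import bot, grab_frame, calibration, workorder gives the robot as it stands.
- The arm moves only by the tool move_arm, never from a script. Its arguments are lists of equal length, an entry for each row: "jaw": the closure in counts, from 0 (fully open) to 255 (shut); "dp": the shift along the tool's x, y, z in units of 800 mm (1.0 is 800 mm), a list of three; "rotation": the turn, a rotation vector about the tool's x, y, z in units of pi rad (1.0 is pi rad), a list of three. In form: {"jaw": [jaw, ...], "dp": [[dx, dy, dz], ...], "rotation": [[rx, ry, rz], ...]}. A call has 1 to 10 rows; each row shifts and turns the commanded pose from where the row before left it, along the tool's axes as they then stand; what a row does not reach is not made up. A row lasts 1/8 s, in which the tool goes at most 62.5 mm and 10.7 degrees, less where a joint would pass 70% of its speed; a pose out of reach is approached as far as the arm can. A call with a number of a shift or a turn outside -1 to 1 is refused whole. A call with a gripper value outside its range is refused whole. The fingers move at their own pace and stop on an object; "squeeze" is the grip in N (left out, the last holds). Time passes only in rows, so rows that do not move let the fingers close. It gives the time, the measured TCP pose, the force and the opening at its end, in the units of the state.
- bot.observe(): the state, without advancing time (a new reading comes with each control period).
- grab_frame(name): name is "scene" or "top"; returns the picture (384x512x3 uint8, blue, green, red); there is no depth.
- calibration(name): a dict with "camera_matrix" (3x3 intrinsics, pixels), "T" (4x4, takes a point from camera to world coordinates). Camera axes: x right, y down, z forward; pixel columns grow to the right and rows downward; lengths in m; the calibration is good to about 2 mm. A picture is of the moment at which its call begins. calibration takes no time and is no camera call.
- workorder.job_done(): hands the job in, once; it reports no verdict.
The state is a dict: "clock": time; "qpos": joint angles; "qd": joint speeds; "joint_efforts": joint torques, N m; "position": TCP position; "tool_rot": TCP orientation; "force": force on the tool from outside, world axes, zero at the start; "moment": the same for the moment, N m; "grip_width": finger opening in m.
Only numpy, scipy, OpenCV 4.12 (cv2) and the standard library are available. Lean on these libraries where they do the work, as an engineer would, in place of code of your own. Each camera call takes 0.05 s, during which the arm holds its last target. There are 200 camera calls.

### The job

Get a decaf coffee capsule: on the dispenser with the green band, cap and knob, swing the lever all the way to its stop so that the green capsule drops into the black tray below, then let go so that the lever springs back home. Leave the lever with the brown knob where it is.

Things in the scene. Friction and masses are not known exactly. Their poses are not given: they have to be found in the camera images.
- decaf_dispenser: Dispenser fixed to the counter: white tube with green band and cap (57 wide, top 248 mm high) on a dark base. Origin: on the counter under the lever's pivot axis; z up, -x is the lever's side, towards the robot. In its frame: tube at (49,-25) mm, open black tray (108 mm square, rim 48 mm high, floor 12, wall 4) centred at (64,33). A brown twin stands beside it, on either side.
- decaf_lever (a joint): Level sprung lever, 0 home, 0.95 rad stop. Green knob: upright cylinder 22 mm wide, 130 mm from the pivot axis, from 108 to 155 mm above the counter. Pivot to knob points at 2.667 + value rad in the dispenser's frame (from x towards y): it swings counter-clockwise seen from above, +y side to -y side. Knob force 1.6 N at home, 5 N at the stop; let go, it is home within 1 s.
- decaf_capsule: Green coffee capsule, 37 mm wide, 28 mm high, 11 to 17 g. Origin: centre of its underside. It starts under the tube in the lever's pocket, 90 mm above the counter, and drops into the tray as the lever comes near its stop. It need not be handled and may lie in the tray in any way.
- regular_lever (a joint): The same lever (brown knob) on the twin dispenser with brown band and cap: 0 = home. To be left alone.

How it is judged:
By the outcome, as a careful person would: the job done as asked, in the order asked, and still so for the second after the job is handed in, with the robot touching nothing.
It also fails if it takes over 35 s, if anything falls off the work surface, if the arm or the gripper's body presses on something with over 40 N, if the wrist force passes 120 N, or if a joint passes its speed limit or range.

## Working session

There is one attempt and no reset: what is moved stays moved. The work goes in short steps, Python scripts to look and compute and a tool call to move; the robot and the scene stay as the last step left them, time stands still between calls to the robot, and variables do not carry over. Pictures are saved under pics/ and viewed, about 8 in all and at most 12, crops included, and the job is handed in when it is done.

Besides the shell and the picture viewer there is one more tool, called after "Emit:" by a JSON object that holds its "name" and its "arguments", one argument or row to a line. move_arm: Moves the arm, as the interface text tells. Shifts and turns lie within -1 to 1; 1 stands for 800 mm of shift or pi rad of turn. Its arguments: {"type":"object","properties":{"jaw":{"type":"array","items":{"type":"number"}},"dp":{"type":"array","items":{"type":"array","items":{"type":"number","minimum":-1,"maximum":1}}},"rotation":{"type":"array","items":{"type":"array","items":{"type":"number","minimum":-1,"maximum":1}}},"squeeze":{"type":"number"}},"required":["jaw","dp","rotation"]}

```bash
mkdir -p pics
python3 - <<'E'
from workcell import bot, grab_frame, calibration
import cv2,numpy as np
o=bot.observe();print({k:np.round(o[k],3) for k in o})
for n in("scene","top"):
    cv2.imwrite(f"pics/{n}0.png",grab_frame(n)); c=calibration(n);print(n,np.round(c["camera_matrix"],1).tolist(),np.round(c["T"],3).tolist())
a=np.hstack([cv2.imread("pics/scene0.png"),cv2.imread("pics/top0.png")]);cv2.imwrite("pics/both.png",cv2.resize(a,(800,300)))
E
```

```text
{'clock': np.float64(0.0), 'qpos': array([ 1.098,  0.522, -0.036,  1.6  ,  0.021,  1.021, -0.113]), 'qd': array([-0.   ,  0.001, -0.001, -0.   , -0.001,  0.   ,  0.   ]), 'joint_efforts': array([-2.0000e-03, -9.2712e+01,  1.9790e+00, -3.6993e+01,  1.8000e-02,
        8.0000e-03, -0.0000e+00]), 'position': array([ 0.245, -0.575,  0.231]), 'tool_rot': array([-3.14 ,  0.   ,  0.403]), 'force': array([-0.933, -0.646,  0.424]), 'moment': array([-0.022, -0.018, -0.03 ]), 'grip_width': np.float64(0.086)}
scene [[360.4, 0.0, 254.1], [0.0, 360.4, 196.3], [0.0, 0.0, 1.0]] [[-0.572, 0.595, -0.565, 1.035], [0.82, 0.409, -0.4, 0.262], [-0.007, -0.692, -0.722, 0.578], [0.0, 0.0, 0.0, 1.0]]
top [[411.4, 0.0, 265.4], [0.0, 411.4, 196.5], [0.0, 0.0, 1.0]] [[0.009, -0.986, 0.164, 0.54], [-0.999, -0.002, 0.04, -0.022], [-0.039, -0.164, -0.986, 0.816], [0.0, 0.0, 0.0, 1.0]]
```

View pics/scene0.png

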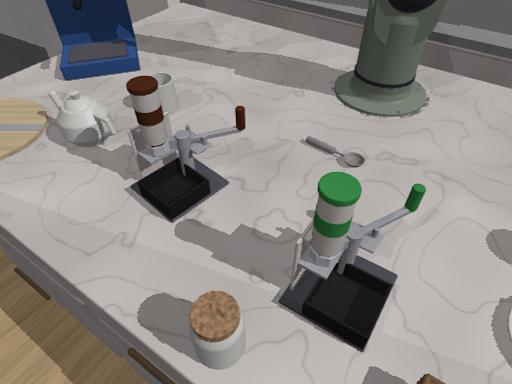

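View pics/top0.png

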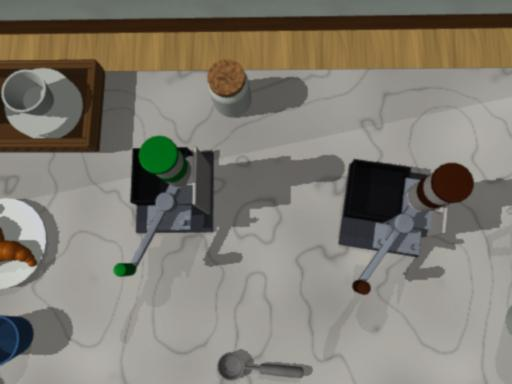

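The decaf dispenser is on the left in the top view: its cap is at about (160,155), its knob at (124,269) and its pivot post at (165,203). The brown twin is on the right.

```bash
cat > h.py <<'E'
import cv2,numpy as np
from workcell import calibration
def ray(n,px,z):
    c=calibration(n);K=np.array(c["camera_matrix"]);T=np.array(c["T"])
    d=T[:3,:3]@np.linalg.inv(K)@[*px,1];o=T[:3,3];return o+d*(z-o[2])/d[2]
def blobs(im,col):
    h=cv2.cvtColor(im,cv2.COLOR_BGR2HSV)
    m=cv2.inRange(h,(50,150,40),(75,255,255)) if col=="g" else cv2.inRange(h,(0,120,15),(12,255,110))
    n,l,s,c=cv2.connectedComponentsWithStats(m);return [(s[i].tolist(),c[i].round(1).tolist()) for i in range(1,n) if s[i,4]>40]
E
python3 - <<'E'
from h import *
for n in("scene","top"):
    im=cv2.imread(f"pics/{n}0.png")
    for c in "gb":
        for s,ce in blobs(im,c): print(n,c,s,ce,[ray(n,ce,z).round(3).tolist() for z in (.131,.15,.155,.248)])
print(ray("top",(165,201),.11), ray("top",(403,223),.11))
E
```

```text
scene g [318, 172, 43, 34, 417] [340.7, 191.7] [[0.591, 0.132, 0.131], [0.61, 0.137, 0.15], [0.615, 0.139, 0.155], [0.707, 0.166, 0.248]]
scene g [405, 184, 20, 27, 303] [414.7, 197.0] [[0.531, 0.241, 0.131], [0.553, 0.242, 0.15], [0.558, 0.242, 0.155], [0.663, 0.247, 0.248]]
scene g [314, 213, 37, 24, 438] [330.1, 227.4] [[0.673, 0.153, 0.131], [0.688, 0.157, 0.15], [0.692, 0.158, 0.155], [0.768, 0.181, 0.248]]
scene b [127, 76, 30, 19, 469] [141.7, 85.0] [[0.531, -0.429, 0.131], [0.552, -0.399, 0.15], [0.558, -0.392, 0.155], [0.663, -0.248, 0.248]]
scene b [135, 106, 28, 19, 319] [149.8, 117.1] [[0.617, -0.31, 0.131], [0.635, -0.286, 0.15], [0.64, -0.28, 0.155], [0.727, -0.16, 0.248]]
scene b [236, 106, 9, 24, 187] [239.9, 117.4] [[0.508, -0.147, 0.131], [0.53, -0.13, 0.15], [0.536, -0.125, 0.155], [0.646, -0.04, 0.248]]
top g [138, 136, 40, 39, 1168] [157.7, 154.9] [[0.727, 0.194, 0.131], [0.722, 0.188, 0.15], [0.72, 0.186, 0.155], [0.695, 0.157, 0.248]]
top g [160, 165, 25, 17, 103] [175.0, 176.5] [[0.688, 0.162, 0.131], [0.684, 0.156, 0.15], [0.683, 0.155, 0.155], [0.663, 0.13, 0.248]]
top g [114, 264, 16, 12, 137] [120.6, 269.6] [[0.53, 0.246, 0.131], [0.531, 0.238, 0.15], [0.531, 0.236, 0.155], [0.532, 0.2, 0.248]]
top b [432, 164, 41, 38, 1250] [451.9, 182.5] [[0.678, -0.305, 0.131], [0.674, -0.297, 0.15], [0.673, -0.295, 0.155], [0.655, -0.257, 0.248]]
top b [417, 178, 22, 30, 172] [423.8, 195.2] [[0.657, -0.258, 0.131], [0.653, -0.251, 0.15], [0.653, -0.25, 0.155], [0.637, -0.217, 0.248]]
top b [353, 281, 17, 13, 169] [361.3, 286.8] [[0.507, -0.15, 0.131], [0.507, -0.147, 0.15], [0.508, -0.146, 0.155], [0.512, -0.128, 0.248]]
[0.64910376 0.18295365 0.11      ] [ 0.61228749 -0.22760803  0.11      ]
```

Emit:
{"name": "move_arm", "arguments": {
  "jaw": [255,255,255,255,255,255,255,255,255,255],
  "dp": [
    [0.0435,-0.047,-0.0015],
    [0.0435,-0.047,-0.0015],
    [0.0435,-0.047,-0.0015],
    [0.0435,-0.047,-0.0015],
    [0.0435,-0.047,-0.0015],
    [0.0435,-0.047,-0.0015],
    [0.0435,-0.047,-0.0015],
    [0.0435,-0.047,-0.0015],
    [0.0435,-0.047,-0.0015],
    [0.0435,-0.047,-0.0015]
  ],
  "rotation": [
    [0,0,0],
    [0,0,0],
    [0,0,0],
    [0,0,0],
    [0,0,0],
    [0,0,0],
    [0,0,0],
    [0,0,0],
    [0,0,0],
    [0,0,0]
  ]
}}

```text
clock: 1.35
position: [0.418, -0.0911, 0.2434]
tool_rot: [3.141, -0.0, 0.403]
force: [1.1, -0.2, -0.2]
grip_width: -0.0002
```

Emit:
{"name": "move_arm", "arguments": {
  "jaw": [255,255,255,255,255,255,255,255],
  "dp": [
    [0.0435,-0.047,-0.0015],
    [0.0435,-0.047,-0.0015],
    [0.0435,-0.047,-0.0015],
    [0.0435,-0.047,-0.0015],
    [0.0435,-0.047,-0.0015],
    [0.0435,-0.047,-0.0015],
    [0.0435,-0.047,-0.0015],
    [0.0435,-0.047,-0.0015]
  ],
  "rotation": [
    [0,0,0],
    [0,0,0],
    [0,0,0],
    [0,0,0],
    [0,0,0],
    [0,0,0],
    [0,0,0],
    [0,0,0]
  ]
}}

```text
clock: 2.35
position: [0.5563, 0.2946, 0.2526]
tool_rot: [3.141, 0.001, 0.403]
force: [0.0, -0.2, 0.8]
grip_width: 0.0001
```

Emit:
{"name": "move_arm", "arguments": {
  "jaw": [255,255,255,255,255,255],
  "dp": [
    [0,0,0],
    [0,0,0],
    [0,0,0],
    [0,0,0],
    [0,0,0],
    [0,0,0]
  ],
  "rotation": [
    [0,0,-0.044],
    [0,0,-0.044],
    [0,0,-0.044],
    [0,0,-0.044],
    [0,0,-0.045],
    [0,0,0]
  ]
}}

```text
clock: 3.1
position: [0.5559, 0.2929, 0.2525]
tool_rot: [-3.141, 0.0, 1.096]
force: [-0.3, 0.3, 0.1]
grip_width: -0.0002
```

Emit:
{"name": "move_arm", "arguments": {
  "jaw": [255,255,255,255,255],
  "dp": [
    [0,0,0.042],
    [0,0,0.042],
    [0,0,0.042],
    [0,0,0.04],
    [0,0,0]
  ],
  "rotation": [
    [0,0,0],
    [0,0,0],
    [0,0,0],
    [0,0,0],
    [0,0,0]
  ]
}}

```text
clock: 3.72
position: [0.5549, 0.2925, 0.1182]
tool_rot: [-3.14, 0.003, 1.094]
force: [1.1, -0.8, -0.1]
grip_width: 0.0004
```

Run:
```python
from workcell import bot, grab_frame
import cv2,numpy as np
o=bot.observe();p=np.array(o["position"])[:2];yaw=o["tool_rot"][2];print(o["position"],yaw,o["force"])
a=np.hstack([grab_frame("scene")[120:330,200:],grab_frame("top")[100:310,30:330]]);cv2.imwrite("pics/c1.png",a)
P=np.array([.647,.1825])
for v in [0,.1,.2,.3,.4,.5,.6,.7,.8,.9,.95,1.0]:
    th=2.667+v;u=np.array([np.cos(th),np.sin(th)]);t=np.array([-u[1],u[0]])
    q=P+.13*u-.022*t;y=th+np.pi/2-np.pi
    d=q-p;dx=d@[np.cos(yaw),np.sin(yaw)];dy=d@[np.sin(yaw),-np.cos(yaw)]
    print(v,q.round(4),[round(dx/.8,4),round(dy/.8,4)],round(-(y-yaw)/np.pi,4));p=q;yaw=y
```

```text
[0.55488861 0.29250883 0.11820686] 1.0943030266003342 [ 1.08368041 -0.77579839 -0.13836341]
0 [0.5414 0.2615] [np.float64(-0.0422), np.float64(0.0028)] -0.0006
0.1 [0.5341 0.2505] [np.float64(-0.0164), np.float64(-0.0019)] -0.0318
0.2 [0.5278 0.2389] [np.float64(-0.0164), np.float64(-0.0019)] -0.0318
0.3 [0.5228 0.2267] [np.float64(-0.0164), np.float64(-0.0019)] -0.0318
0.4 [0.519  0.2141] [np.float64(-0.0164), np.float64(-0.0019)] -0.0318
0.5 [0.5165 0.2012] [np.float64(-0.0164), np.float64(-0.0019)] -0.0318
0.6 [0.5153 0.1881] [np.float64(-0.0164), np.float64(-0.0019)] -0.0318
0.7 [0.5154 0.1749] [np.float64(-0.0164), np.float64(-0.0019)] -0.0318
0.8 [0.5168 0.1618] [np.float64(-0.0164), np.float64(-0.0019)] -0.0318
0.9 [0.5195 0.1489] [np.float64(-0.0164), np.float64(-0.0019)] -0.0318
0.95 [0.5213 0.1426] [np.float64(-0.0082), np.float64(-0.0012)] -0.0159
1.0 [0.5235 0.1363] [np.float64(-0.0082), np.float64(-0.0012)] -0.0159
```

View pics/c1.png

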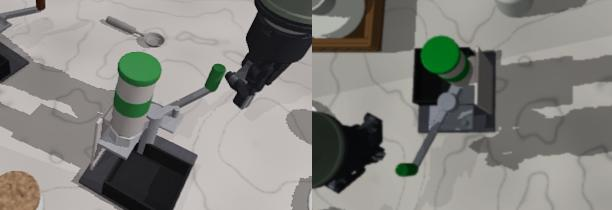

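The closed fingers stand beside the green knob (crop pixel 217,77) on its +y side, with clear space between them. I'll push along the arc to about 0.8 rad.

Emit:
{"name": "move_arm", "arguments": {
  "jaw": [255,255,255,255,255,255,255,255,255,255],
  "dp": [
    [-0.021,0.001,0],
    [-0.021,0.002,0],
    [-0.0164,-0.0019,0],
    [-0.0164,-0.0019,0],
    [-0.0164,-0.0019,0],
    [-0.0164,-0.0019,0],
    [-0.0164,-0.0019,0],
    [-0.0164,-0.0019,0],
    [-0.0164,-0.0019,0],
    [-0.0164,-0.0019,0]
  ],
  "rotation": [
    [0,0,0],
    [0,0,0],
    [0,0,-0.032],
    [0,0,-0.032],
    [0,0,-0.032],
    [0,0,-0.032],
    [0,0,-0.032],
    [0,0,-0.032],
    [0,0,-0.032],
    [0,0,-0.032]
  ]
}}

```text
clock: 5.08
position: [0.5185, 0.1614, 0.1209]
tool_rot: [3.14, -0.0, 1.904]
force: [1.5, 4.6, -0.6]
grip_width: -0.0003
```

Run:
```python
from workcell import bot, grab_frame
from h import *
o=bot.observe();print(o["position"],o["tool_rot"],o["force"])
s,t=grab_frame("scene"),grab_frame("top")
for n,i in(("scene",s),("top",t)):
  for b in blobs(i,"g"): print(n,b,ray(n,b[1],.131).round(3))
cv2.imwrite("pics/c2.png",np.hstack([s[120:330,200:],t[100:310,30:330]]))
```

```text
[0.51845956 0.16141093 0.12093669] [ 3.14006242e+00 -1.69231361e-04  1.90415858e+00] [ 1.53773507  4.5561395  -0.64840245]
scene ([341, 160, 29, 26, 246], [360.4, 172.3]) [0.525 0.14  0.131]
scene ([318, 172, 43, 34, 266], [336.2, 196.4]) [0.606 0.13  0.131]
scene ([314, 213, 37, 24, 436], [330.1, 227.3]) [0.673 0.152 0.131]
scene ([339, 251, 24, 21, 311], [350.3, 261.0]) [0.713 0.205 0.131]
top ([138, 136, 49, 48, 1436], [159.5, 158.6]) [0.72  0.19  0.131]
top ([176, 268, 18, 12, 172], [184.4, 273.3]) [0.525 0.139 0.131]
```

View pics/c2.png

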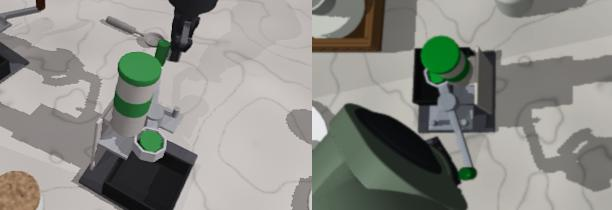

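The capsule has swung out over the tray in its pocket, and the lever is at about 0.8 rad with the force as expected. I'll continue gently to the stop.

Emit:
{"name": "move_arm", "arguments": {
  "jaw": [255,255,255,255],
  "dp": [
    [-0.0082,-0.0012,0],
    [-0.0082,-0.0012,0],
    [-0.0082,-0.0012,0],
    [0,0,0]
  ],
  "rotation": [
    [0,0,-0.016],
    [0,0,-0.016],
    [0,0,-0.016],
    [0,0,0]
  ]
}}

```text
clock: 5.68
position: [0.5229, 0.1428, 0.1205]
tool_rot: [3.141, -0.0, 2.049]
force: [-3.1, 3.7, 4.3]
grip_width: -0.0002
```

Emit:
{"name": "move_arm", "arguments": {
  "jaw": [255,255],
  "dp": [
    [-0.004,0,0],
    [0,0,0]
  ],
  "rotation": [
    [0,0,0],
    [0,0,0]
  ]
}}

```text
clock: 5.92
position: [0.5238, 0.1412, 0.1204]
tool_rot: [-3.141, -0.001, 2.05]
force: [-6.6, 6.2, 5.2]
grip_width: 0.0003
```

Emit:
{"name": "move_arm", "arguments": {
  "jaw": [255,255,255],
  "dp": [
    [-0.004,0,0],
    [-0.003,0,0],
    [0,0,0]
  ],
  "rotation": [
    [0,0,0],
    [0,0,0],
    [0,0,0]
  ]
}}

```text
clock: 6.3
position: [0.5246, 0.1394, 0.1204]
tool_rot: [-3.141, -0.005, 2.053]
force: [-19.1, 22.3, 8.5]
grip_width: 0.0
```

Run:
```python
from workcell import bot, grab_frame
from h import *
o=bot.observe();print(o["position"],o["force"])
s,t=grab_frame("scene"),grab_frame("top")
for n,i in(("scene",s),("top",t)):
  for b in blobs(i,"g"): print(n,b,ray(n,b[1],.131).round(3))
cv2.imwrite("pics/c3.png",np.hstack([s[120:330,200:],t[100:310,30:330]]))
```

```text
[0.52458315 0.13940289 0.12040982] [-19.09642105  22.3364585    8.4509928 ]
scene ([343, 159, 14, 18, 144], [349.8, 167.2]) [0.523 0.118 0.131]
scene ([318, 172, 43, 34, 284], [336.9, 195.0]) [0.602 0.13  0.131]
scene ([314, 213, 37, 24, 436], [330.0, 227.3]) [0.673 0.152 0.131]
scene ([332, 287, 14, 11, 53], [338.1, 293.9]) [0.771 0.214 0.131]
top ([138, 136, 41, 39, 1165], [157.8, 154.8]) [0.727 0.193 0.131]
top ([158, 156, 29, 26, 158], [177.4, 173.1]) [0.694 0.158 0.131]
top ([190, 263, 15, 12, 136], [197.0, 267.8]) [0.534 0.118 0.131]
```

View pics/c3.png

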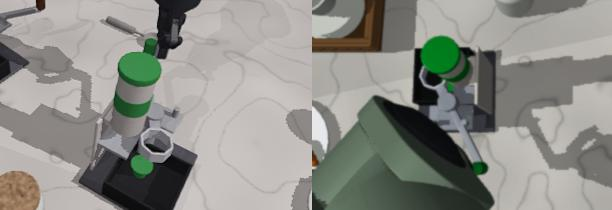

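The lever is at its stop: the force rose to 29 N with no further travel. The pocket is empty and the capsule lies in the tray. Next I back off along the arc past home so the lever can follow.

Emit:
{"name": "move_arm", "arguments": {
  "jaw": [255,255,255,255,255,255,255,255,255,255],
  "dp": [
    [0.011,0,0],
    [0.018,-0.002,0],
    [0.018,-0.002,0],
    [0.018,-0.002,0],
    [0.018,-0.002,0],
    [0.018,-0.002,0],
    [0.018,-0.002,0],
    [0.018,-0.002,0],
    [0.018,-0.002,0],
    [0.018,-0.002,0]
  ],
  "rotation": [
    [0,0,0],
    [0,0,0.032],
    [0,0,0.032],
    [0,0,0.032],
    [0,0,0.032],
    [0,0,0.032],
    [0,0,0.032],
    [0,0,0.032],
    [0,0,0.032],
    [0,0,0.032]
  ]
}}

```text
clock: 7.65
position: [0.4993, 0.267, 0.1203]
tool_rot: [3.141, 0.0, 1.141]
force: [0.1, -0.6, 0.1]
grip_width: -0.0004
```

Emit:
{"name": "move_arm", "arguments": {
  "jaw": [255,255,255,255,255,255,255,255,255],
  "dp": [
    [0.03,0,0],
    [0.03,0,0],
    [0.03,0,0],
    [0.02,0,0],
    [0,0,-0.05],
    [0,0,-0.05],
    [0,0,-0.05],
    [0,0,0],
    [0,0,0]
  ],
  "rotation": [
    [0,0,0],
    [0,0,0],
    [0,0,0],
    [0,0,0],
    [0,0,0],
    [0,0,0],
    [0,0,0],
    [0,0,0],
    [0,0,0]
  ]
}}

```text
clock: 8.78
position: [0.5354, 0.3465, 0.2397]
tool_rot: [3.141, 0.001, 1.146]
force: [-0.0, -0.1, -1.0]
grip_width: -0.0002
```

Run:
```python
from workcell import bot, grab_frame
from h import *
o=bot.observe();print(o["clock"],o["position"],o["force"])
s,t=grab_frame("scene"),grab_frame("top")
for n,i in(("scene",s),("top",t)):
 for c in "gb":
  for b in blobs(i,c): print(n,c,b,ray(n,b[1],.131).round(3))
cv2.imwrite("pics/c4.png",np.hstack([s[120:330,200:],t[100:310,30:330]]))
```

```text
8.775 [0.53535212 0.3465457  0.23965438] [-0.04465098 -0.07677245 -1.02599962]
scene g ([318, 172, 43, 34, 327], [338.2, 193.4]) [0.597 0.13  0.131]
scene g ([405, 184, 20, 27, 303], [414.7, 197.0]) [0.531 0.241 0.131]
scene g ([314, 213, 37, 24, 437], [330.0, 227.3]) [0.673 0.152 0.131]
scene g ([331, 286, 20, 12, 63], [338.7, 293.5]) [0.77  0.214 0.131]
scene b ([127, 76, 30, 19, 469], [141.7, 85.0]) [ 0.531 -0.429  0.131]
scene b ([135, 106, 29, 20, 323], [149.7, 117.1]) [ 0.618 -0.311  0.131]
scene b ([236, 106, 9, 24, 187], [239.9, 117.4]) [ 0.508 -0.147  0.131]
top g ([138, 136, 40, 39, 1172], [157.7, 154.9]) [0.727 0.194 0.131]
top g ([158, 165, 29, 26, 213], [170.8, 179.1]) [0.684 0.169 0.131]
top g ([114, 264, 20, 12, 151], [121.5, 269.8]) [0.53  0.244 0.131]
top b ([432, 164, 41, 38, 1250], [451.9, 182.5]) [ 0.678 -0.305  0.131]
top b ([417, 178, 22, 30, 175], [423.8, 195.1]) [ 0.657 -0.258  0.131]
top b ([353, 281, 17, 13, 165], [361.2, 286.8]) [ 0.507 -0.15   0.131]
```

View pics/c4.png

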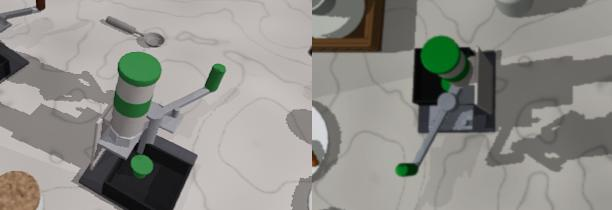

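The lever is home, with the knob back at scene pixel (414.7,197.0), the same as at the start. The capsule lies in the tray, the brown knob has not moved, and the robot is clear.

```bash
python3 -c "
from workcell import workorder
print(workorder.job_done())"
```

```text
the job is handed in; nothing more can be done
None
```

The green decaf capsule is in the black tray and the decaf lever is back home. I handed the job in at about 9 s of robot time.

- **Push:** I pushed the green knob along its arc with closed fingers until the lever met its stop. The force rose to about 29 N there while the lever stopped moving. I then backed the fingers off along the arc and lifted clear.
- **Last checks:** The green knob is back at its starting pixel in the scene view. The brown knob is unmoved, to within 0.1 pixel in both views. The capsule is visible in the tray, and the robot touches nothing, with about 1 N of residual force reading.

No check failed. In the top view the green knob reads about 1 pixel (2 mm) from its first position; I put this down to the arm partly hiding it or shading it.

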